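Turn a controller module over in the turning jig

TASK

Turn over the flat metal module that lies in the turning jig, so that its open circuit-board side faces up for probing. Do it with pushes of the fingertips only, never pinching or lifting it: push it along the railed deck until its leading edge drops into the slot, then push its raised end on towards the slot's far wall until it stands up on that edge and topples over, and leave it lying flat on the lower deck beyond. Leave everything else on the bench where it is.

Things in the scene. Friction and masses are not known exactly. Their poses are not given: they have to be found in the camera images.
- jig: Turning jig, grey and black plastic, fixed, 273 mm long (its x) x 100 wide (y). Origin on the bench under the middle of the slot; +x is the direction of work, z up. Along x in mm: starting deck -140 to -27, 44 high (two rails 5 high, inner faces 72 apart, end at -140 open), slot -27 to 27 (upright walls, floor at height 8, sides open), landing deck 27 to 125, 22 high, end stop 125 to 133 (12 above that deck)
- wall_edge (a point): Middle of the top edge of the slot's far wall, against which the module is tipped up: jig x = 27, y = 0, height 22. Axes as the jig's. The slot is 14 deep here, 36 on the side of the starting deck, and 54 wide towards jig -x
- module_center (a point): Centre of the module: flat rigid slab 80 (its x) x 60 (y) x 6 mm thick, about 0.08 kg, centre of mass in the middle. One face is a plain aluminium cover, the other a green circuit board with chips, nothing raised. Its z points out of the cover: up at the start, down once turned over. It starts on the starting deck between the rails, its x within 0.05 rad of the jig's x
- module_front (a point): Middle of the module's leading edge, 40 mm from its centre along its +x, half-way up its thickness. Once the module's centre is pushed past the slot's near edge this edge falls to the slot floor by itself and the trailing edge rises about 30 above the deck. After toppling, this edge is on the -x side and overhangs the slot by about 20
- spare: A second module of the same kind lying on the bench, not to be touched; origin at the centre of its underside
- driver: Screwdriver lying on the bench, about 160 long, beside the jig; not to be moved
- spool: Spool of solder standing on the bench, 48 diameter x 30 high, beside the jig; origin at the centre of its underside; not to be moved
- flux: Small lidded jar, 36 diameter x 55 high, on the bench beside the jig; origin at the centre of its underside; not to be moved
- partsbox: Open divided parts box 100 x 140 x 30 high; origin at the centre of its underside; not to be moved
- finger: Black artificial finger, about 118 long and 18 high, lying on the bench; not to be moved

How it is judged:
By the outcome, as a careful person would: the job done as asked, in the order asked, and still so for the second after the job is handed in, with the robot touching nothing.
It also fails if it takes over 48 s, if anything falls off the work surface, if the arm or the gripper's body presses on something with over 40 N, if the wrist force passes 120 N, or if a joint passes its speed limit or range.

ROBOT

A 6-joint arm with a two-finger parallel gripper is mounted at the origin on the work surface. World frame = base frame: x ahead of the robot, y to its left, z up, the work surface at z = 0. Lengths are in m, angles in rad, forces in N, time in s.
With the tool pointing down it reaches from about 0.25 to 0.775 m from the base axis. Payload 4 kg.
Tool frame: the origin (TCP) lies at the very end of the fingers, on their centre line; the grasp point (between the pads) lies 19 mm behind it; z points along the fingers, y is the line along which they close (so a half turn about z gives the same grasp; the last joint's range is limited). The gripper opens to 94 mm and grips with 3 to 60 N. Pads are 16 mm wide; open, the fingers measure 119 mm over their backs; the gripper's body (75 mm by 177 mm) begins 78 mm behind the grasp point.
Start: joints at [-1.438, 0.087, 1.371, -0, 1.684, -0.103], TCP at [0.128, -0.535, 0.175] pointing down, gripper open.
Joint ranges: [-3.1, 3.1], [-0.76, 2.03], [0.27, 2.55], [-1.08, 4.22], [0.17, 2.65], [-2.57, 2.57]. Speed limits (rad/s): [2.79, 2.79, 3.14, 3.14, 3.14, 3.14].

INTERFACE

Orientations are given as [roll, pitch, yaw] about the fixed x, y, z axes, in that order (R = Rz(yaw) Ry(pitch) Rx(roll)).
In Python, from bench import robot, vision gives the robot as it stands.
- The arm moves only by the shell command python3 -m crank 'ROWS'. ROWS is JSON, a list of rows, each a list of 3 entries, a list of its own where there are three numbers: the closure, from 0 (fully open) to 1 (shut), then the shift along the tool's x, y, z in m, then the turn, a rotation vector about the tool's x, y, z in degrees. A call has 1 to 8 rows; each row shifts and turns the commanded pose from where the row before left it, along the tool's axes as they then stand; what a row does not reach is not made up. A row lasts 1/10 s, in which the tool goes at most 50 mm and 8.59 degrees, less where a joint would pass 70% of its speed; a pose out of reach is approached as far as the arm can. A call with a gripper value outside its range is refused whole. The fingers move at their own pace and stop on an object; the grip force is fixed at half the most. Time passes only in rows, so rows that do not move let the fingers close. It gives the time, the measured TCP pose, the force, the opening and the grip force at its end, in the units of the state.
- robot.get_obs(): the state, without advancing time (a new reading comes with each control period).
- vision.snapshot(name): name is "side" or "top"; returns a dict with "color" (384x512x3 uint8, red, green, blue), "z_map" (384x512 float32, m along the optical axis (not along the pixel's ray), 0 where there is no reading), "fx", "fy", "cx", "cy" (pixels), "R" (3x3) and "t" (3): a world point X has camera coordinates R X + t. Camera axes: x right, y down, z forward; pixel columns grow to the right and rows downward; lengths in m; the calibration is good to about 2 mm. A picture is of the moment at which its call begins.
- robot.close_job(): hands the job in; it is judged then, once.
The state is a dict: "time": time; "joint_positions": joint angles; "qvel": joint speeds; "joint_torque": joint torques, N m; "tool_pos": TCP position; "ee_rot": TCP orientation; "wrist_force": force on the tool from outside, world axes, zero at the start; "wrist_torque": the same for the moment, N m; "width": finger opening in m; "finger_force": force on a finger pad.
Only numpy, scipy, OpenCV 4.12 (cv2) and the standard library are available. Lean on these libraries where they do the work, as an engineer would, in place of code of your own. Each camera call takes 0.05 s, during which the arm holds its last target. There are 200 camera calls.

## Working session

There is one attempt and no reset: what is moved stays moved. The work goes in short steps, Python scripts to look and compute and a shell command to move; the robot and the scene stay as the last step left them, time stands still between calls to the robot, and variables do not carry over. Pictures are saved under pics/ and viewed, at most 10 in all, crops included, and the job is handed in when it is done.

```bash
mkdir -p pics; ls; python3 - <<'E'
from bench import robot, vision
import cv2,numpy as np
o=robot.get_obs();print(o)
for n in("top","side"):
    s=vision.snapshot(n);cv2.imwrite(f"pics/{n}0.png",s["color"][:,:,::-1]);np.savez(f"{n}0.npz",**s)
    print(n,s["fx"],s["cx"],s["cy"],s["R"].round(3).tolist(),s["t"])
E
```

```text
pics
{'time': 0.0, 'joint_positions': array([-1.43813686e+00,  8.79647281e-02,  1.37224040e+00,  3.38012163e-06,
        1.68358969e+00, -1.03073914e-01]), 'qvel': array([ 0.00123027,  0.00193681,  0.00028088,  0.00040727, -0.00122264,
       -0.00012342]), 'joint_torque': array([-1.28433621e-03, -3.40184999e+01, -3.02427113e+01,  7.16182007e-02,
        3.29568679e-02, -1.48833078e-04]), 'tool_pos': array([ 0.1283855 , -0.53417858,  0.17390597]), 'ee_rot': array([-3.13940253e+00, -2.29924758e-04,  2.35733507e-01]), 'wrist_force': array([-0.24720673, -0.22879764,  0.00488985]), 'wrist_torque': array([-0.00153176,  0.02300562,  0.0011658 ]), 'finger_force': 0.0, 'width': 0.09430648854741368}
top 480.5232811099813 254.1264206820479 201.7792710978534 [[-0.004, -1.0, 0.002], [-0.991, 0.003, -0.133], [0.133, -0.003, -0.991]] [0.00588302 0.53212693 1.3664764 ]
side 385.10217272735326 259.6737753982742 191.73869800931803 [[-0.778, -0.628, -0.006], [-0.319, 0.404, -0.857], [0.54, -0.665, -0.515]] [0.42698299 0.24445417 0.69185369]
```

View pics/top0.png

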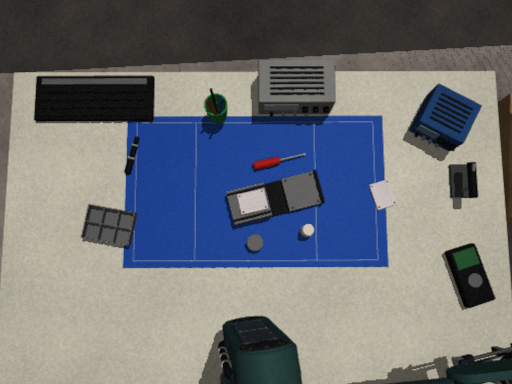

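View pics/side0.png

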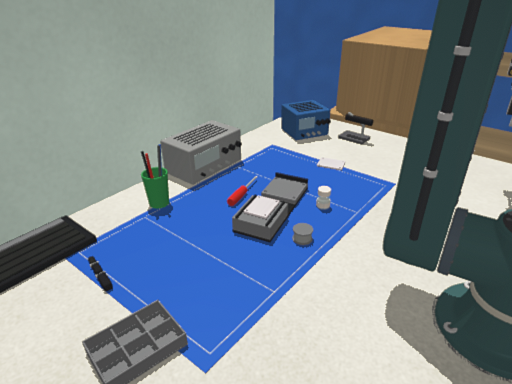

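The top view shows the jig from (227,205) to (322,185), with the module at (253,202) on the left deck. The direction of work is to the right in the picture (world -y). The driver is at (280,160), the spool at (255,243) and the flux at (307,231).

```bash
cat > h.py <<'E'
import numpy as np,cv2
def cloud(s):
    v,u=np.mgrid[0:384,0:512];z=s["z_map"]
    c=np.stack([(u-s["cx"])/s["fx"]*z,(v-s["cy"])/s["fy"]*z,z],-1)
    return (c-s["t"])@s["R"]
E
python3 - <<'E'
from h import *
s=np.load("top0.npz");P=cloud(s);c=s["color"].astype(int)
def rect(name,m):
    p=P[m];r=cv2.minAreaRect(p[:,:2].astype(np.float32));print(name,m.sum(),r,np.median(p[:,2]).round(4))
v,u=np.mgrid[0:384,0:512]
w=(u>220)&(u<330)&(v>165)&(v<226)
lab,n=None,0
n,lab=cv2.connectedComponents(((P[...,2]>0.008)&(s["z_map"]>0)&(u>215)&(u<335)&(v>140)&(v<260)).astype(np.uint8))
for i in range(1,n):
    m=lab==i
    if m.sum()>20: rect(i,m); print(P[m].min(0).round(3),P[m].max(0).round(3))
jl=lab==lab[190,303]
rect("mod",jl&(c.min(-1)>140))
rect("land",jl&(abs(P[...,2]-.022)<.004))
rect("start",jl&(P[...,2]>.038))
np.set_printoptions(linewidth=250)
for vv in range(170,228,3): print(vv,(P[vv,224:328:3,2]*1000).round().astype(int))
s2=cv2.resize(s["color"][165:230,215:335,::-1],None,fx=6.5,fy=6.5,interpolation=cv2.INTER_CUBIC);cv2.imwrite("pics/crop0.png",s2)
print(c[200,240:270:3].tolist())
E
```

```text
5 275 ((0.6635476350784302, -0.07287002354860306), (0.025626439601182938, 0.1588514745235443), 14.263467788696289) 0.02
[ 0.634 -0.15   0.008] [0.684 0.004 0.031]
9 2762 ((0.5493389368057251, -0.06247052550315857), (0.10088066011667252, 0.28006941080093384), 14.362749099731445) 0.0331
[ 0.467 -0.201  0.008] [0.63  0.083 0.057]
27 138 ((0.4506976902484894, -0.149143248796463), (0.034573137760162354, 0.033667467534542084), 51.25627517700195) 0.0523
[ 0.433 -0.166  0.011] [ 0.468 -0.132  0.061]
33 216 ((0.4154745936393738, 0.0019067898392677307), (0.04507832229137421, 0.045258235186338425), 44.59847640991211) 0.0293
[ 0.392 -0.025  0.009] [0.439 0.025 0.039]
mod 553 ((0.5332021713256836, 0.00954282283782959), (0.06077572703361511, 0.0801648497581482), 13.840169906616211) 0.049
land 890 ((0.5482597947120667, -0.058756545186042786), (0.1001521646976471, 0.25893381237983704), 14.405583381652832) 0.0213
start 1301 ((0.548005223274231, -0.05762949585914612), (0.10014922171831131, 0.269711971282959), 14.12770938873291) 0.0463
170 [ 3  1  3 -3  1 -3  4 -3  5  0  1  4 -1  2 -2 -1  1 -3  0 -4  2
[... 1866 characters left out ...]
 -3 -2  1  0  4  4  1  2  5 -2  1  3  2 -3 -3 -1  2]
218 [-1 -6  0 41 39 50 49 46 49 40 45 41 24  3 -3 -3 -7  2 -4 -2  6  2 -3  3  7  4  1 -3  2  0  2  2 -4  1 -3]
221 [ -2  -1   4   3  41  42  49  45  31   7  -1   1   0  -6   0  -4  -4  -2  -1  -1 -10   1  -4  -2  -4  -8  -1   1  -2  -5  -2   2  -3   0  -2]
224 [ 2 -6  1  3 28  7  0  2 -3  0  1  5 -4  8  0  0 -4  6  5  4  0  0 -1 -1 -4 -1  0 16 52 55 -1 -2  3 -2 -2]
227 [-2  1  2  2 -1  1  1  5  0  0 -6 -2  2 -1  5  0  5  1 -1  2  1  0 -1  2 -1  2 26 59 50 57  1  0 -5  0 -1]
[[201, 190, 190], [196, 188, 187], [201, 191, 188], [199, 188, 186], [197, 189, 187], [200, 190, 189], [201, 191, 190], [200, 189, 187], [195, 185, 182], [99, 100, 97]]
```

View pics/crop0.png

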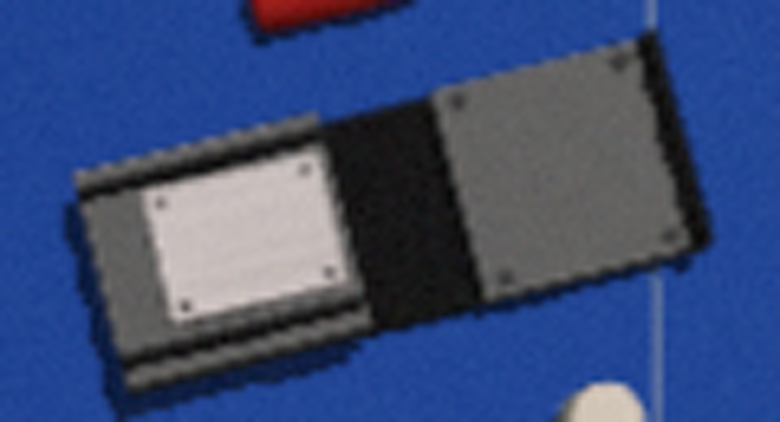

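The crop shows the module on the left deck just short of the black slot. The slot's far edge runs from about crop (432,97) to (480,303), and the end stop is at the right. I'll move the arm and check the jig fit.

```bash
cat >> h.py <<'E'
O=np.array([.5502,-.0659]);A=np.radians(14.3)
X=np.array([np.sin(A),-np.cos(A)]);Y=np.array([np.cos(A),np.sin(A)])
def jig(p): d=np.asarray(p)[...,:2]-O; return np.stack([d@X,d@Y],-1)
def proj(s,jx,jy,z):
    c=s["R"]@np.r_[O+jx*X+jy*Y,z]+s["t"];return c[:2]/c[2]*s["fx"]+[s["cx"],s["cy"]]
E
python3 - <<'E'
from h import *
s=np.load("top0.npz")
for q in [(.027,.05,.022),(.027,-.05,.022),(.125,.05,.022),(.125,-.05,.022),(-.14,.05,.049),(-.14,-.05,.049),(-.027,.05,.049),(-.027,-.05,.049)]:
    print(q,((proj(s,*q)-[215,165]+.5)*6.5).round())
E
python3 -m crank '[[0.62,[0.0324,-0.0318,0],[0,0,0]],[0.62,[0.0324,-0.0318,0],[0,0,0]],[0.62,[0.0324,-0.0318,0],[0,0,0]],[0.62,[0.0324,-0.0318,0],[0,0,0]],[0.62,[0.0324,-0.0318,0],[0,0,0]],[0.62,[0.0324,-0.0318,0],[0,0,0]],[0.62,[0.0324,-0.0318,0],[0,0,0]],[0.62,[0.0324,-0.0318,0],[0,0,0]]]'
```

```text
(0.027, 0.05, 0.022) [441.  87.]
(0.027, -0.05, 0.022) [498. 298.]
(0.125, 0.05, 0.022) [647.  34.]
(0.125, -0.05, 0.022) [706. 244.]
(-0.14, 0.05, 0.049) [ 82. 168.]
(-0.14, -0.05, 0.049) [137. 384.]
(-0.027, 0.05, 0.049) [328. 105.]
(-0.027, -0.05, 0.049) [385. 321.]
time: 0.9
tool_pos: [0.3214, -0.2251, 0.1747]
ee_rot: [-3.141, 0.0, 0.235]
wrist_force: [0.7, -0.3, 0.1]
width: 0.0364
finger_force: 0.0
```

```bash
python3 - <<'E'
import h
from h import *
from scipy.optimize import minimize
s=np.load("top0.npz");k=4
g=cv2.cvtColor(s["color"],cv2.COLOR_RGB2GRAY);g=cv2.resize(g,None,fx=k,fy=k,interpolation=cv2.INTER_CUBIC)
e=cv2.Canny(cv2.GaussianBlur(g,(0,0),2),30,80);D=np.minimum(cv2.distanceTransform(255-e,cv2.DIST_L2,5),12)
segs=[((.027,.05,.022),(.027,-.05,.022)),((.027,.05,.022),(.125,.05,.022)),((.027,-.05,.022),(.125,-.05,.022)),((.125,.05,.022),(.125,-.05,.022)),((-.14,.05,.049),(-.027,.05,.049)),((-.14,-.05,.049),(-.027,-.05,.049)),((-.14,.036,.044),(-.14,-.036,.044)),((-.027,.036,.044),(-.027,-.036,.044))]
pts=np.concatenate([np.linspace(a,b,40) for a,b in segs])
def cost(p):
    a=np.radians(p[2]);x=np.array([np.sin(a),-np.cos(a)]);y=np.array([np.cos(a),np.sin(a)])
    w=np.c_[np.array(p[:2])/1000+pts[:,:1]*x+pts[:,1:2]*y,pts[:,2]]
    c=w@s["R"].T+s["t"];uv=(c[:,:2]/c[:,2:]*s["fx"]+[s["cx"],s["cy"]]+.5)*k-.5
    return cv2.remap(D.astype(np.float32),uv[:,0].astype(np.float32),uv[:,1].astype(np.float32),1).mean()
best=min((minimize(cost,[548+i,-64+j,14+q],method="Nelder-Mead") for i in(-3,0,3) for j in(-3,0,3) for q in(-1,0,1)),key=lambda r:r.fun)
print(best.x,best.fun,cost([550.2,-65.9,14.3]))
E
python3 -m crank '[[0.62,[0.0324,-0.0318,0],[0,0,0]],[0.62,[0.0324,-0.0318,0],[0,0,0]],[0.62,[0.0324,-0.0318,0],[0,0,0]],[0.62,[0.0324,-0.0318,0],[0,0,0]],[0.62,[0.0324,-0.0318,0],[0,0,0]],[0.62,[0.0324,-0.0318,0],[0,0,0]],[0.62,[0.0324,-0.0318,0],[0,0,0]],[0.62,[0.03,-0.03,0],[0,0,0]]]'
python3 -m crank '[[0.62,[0,0,0],[0,0,-8.5]],[0.62,[0,0,0],[0,0,-8.5]],[0.62,[0,0,0],[0,0,-8.5]],[0.62,[0,0,0],[0,0,-8.5]],[0.62,[0,0,0],[0,0,-8.5]],[0.62,[0,0,0],[0,0,-8.5]],[0.62,[0,0,0],[0,0,-8.5]],[0.62,[0,0,0],[0,0,-8.5]]]'
```

```text
[548.11395811 -60.53882389  14.68215052] 2.9867758750915527 6.292074
time: 1.7
tool_pos: [0.5122, 0.0807, 0.1744]
ee_rot: [3.142, 0.001, 0.237]
wrist_force: [0.2, -0.4, -0.9]
width: 0.0357
finger_force: 0.0
time: 2.5
tool_pos: [0.5114, 0.0787, 0.1744]
ee_rot: [-3.14, 0.0, 1.429]
wrist_force: [1.1, -0.1, -0.3]
width: 0.0354
finger_force: 0.0
```

```bash
sed -i 's/^O=.*/O=np.array([.5481,-.0605]);A=np.radians(14.6)/' h.py
python3 -m crank '[[0.62,[0,0,0],[0,0,-8]],[0.62,[0,0,0],[0,0,-8]],[0.62,[0,0,0],[0,0,-6.9]],[0.62,[0,0,0],[0,0,0]]]'
python3 - <<'E'
from h import *
from bench import robot
s=np.load("top0.npz");c=s["color"].astype(int)
m=(c.min(-1)>140).astype(np.uint8);n,l=cv2.connectedComponents(m);v,u=np.nonzero(l==l[202,253])
ray=np.c_[(u-s["cx"])/s["fx"],(v-s["cy"])/s["fy"],np.ones(len(u))]@s["R"];C=-s["R"].T@s["t"]
w=C+ray*((.05-C[2])/ray[:,2])[:,None]
r=cv2.minAreaRect(w[:,:2].astype(np.float32));print("module",r,jig(np.array(r[0])))
o=robot.get_obs();p=o["tool_pos"];print(p,o["ee_rot"],"jig",jig(p))
E
```

```text
time: 2.9
tool_pos: [0.5114, 0.0787, 0.1744]
ee_rot: [-3.14, -0.0, 1.822]
wrist_force: [-0.2, 0.6, -0.1]
width: 0.0358
finger_force: 0.0
module ((0.5329110026359558, 0.009712498635053635), (0.059537533670663834, 0.08009198307991028), 13.367932319641113) [-0.07177396  0.00299989]
[0.51140971 0.07869699 0.17442668] [-3.14040504e+00 -1.54375096e-04  1.82203602e+00] jig [-0.1439507  -0.00041823]
```

```bash
python3 -m crank '[[0.62,[0.015,0.002,0.04],[0,0,0]],[0.62,[0,0,0.04],[0,0,0]],[0.62,[0,0,0.035],[0,0,0]],[0.62,[0,0,0.012],[0,0,0]],[0.62,[0,0,0],[0,0,0]]]'
python3 -m crank '[[0.62,[-0.01,0,0],[0,0,0]],[0.62,[-0.01,0,0],[0,0,0]],[0.62,[-0.01,0,0],[0,0,0]],[0.62,[-0.01,0,0],[0,0,0]],[0.62,[-0.01,0,0],[0,0,0]],[0.62,[-0.01,0,0],[0,0,0]],[0.62,[-0.01,0,0],[0,0,0]],[0.62,[0,0,0],[0,0,0]]]'
cat > look.py <<'E'
import sys
from h import *
from bench import robot,vision
o=robot.get_obs();p=o["tool_pos"];print(o["time"],"jig",jig(p).round(4),"z",p[2].round(4),"rot",o["ee_rot"].round(3),o["wrist_force"].round(1))
s=vision.snapshot("top");q=vision.snapshot("side")
a=cv2.resize(s["color"][165:230,215:335],None,fx=4,fy=4,interpolation=2);b=cv2.resize(q["color"][165:250,220:350],(480,314),interpolation=2)
im=np.zeros((600,480,3),np.uint8);im[:260]=a;im[280:594]=b
cv2.imwrite(f"pics/{sys.argv[1]}.png",im[...,::-1]);np.savez("top1.npz",**s);np.savez("side1.npz",**q)
E
python3 look.py a1
```

```text
time: 3.4
tool_pos: [0.5082, 0.0936, 0.0459]
ee_rot: [-3.137, -0.001, 1.821]
wrist_force: [0.2, 0.5, -0.8]
width: 0.0359
finger_force: 0.0
time: 4.2
tool_pos: [0.5277, 0.0245, 0.048]
ee_rot: [-3.141, 0.0, 1.821]
wrist_force: [-0.0, -0.5, 0.9]
width: 0.0356
finger_force: 0.0
4.2 jig [-0.0874  0.0017] z 0.048 rot [-3.141  0.     1.821] [-0.  -0.5  0.9]
```

View pics/a1.png

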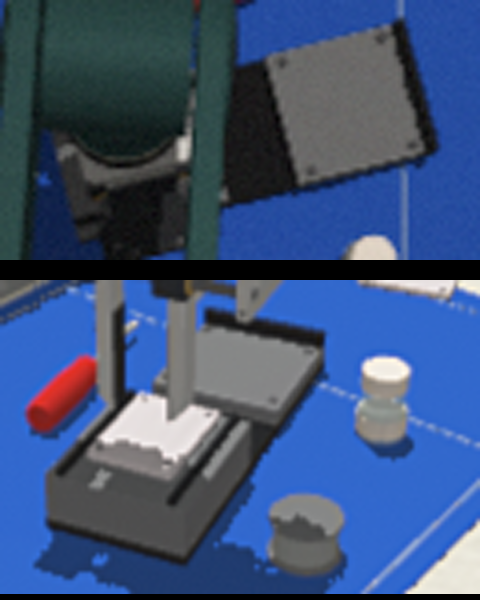

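The fingers appear above the module, with the fingertip at about (178,420) in the lower panel, not behind it. I'll check that by projection.

```bash
python3 - <<'E'
from h import *
q=np.load("side1.npz")
f=lambda *a:((proj(q,*a)-[220,165])*[480/130,314/85]+[0,280]).round()
for z in(.048,.055):
  for jy in(-.028,-.018,.018,.03): print("tip",z,jy,f(-.0874,.0017+jy,z))
print("mod unmoved", [f(-.072+a,.003+b,.05).tolist() for a,b in((-.04,.03),(-.04,-.03),(.04,-.03),(.04,.03))])
print("jig corners",f(-.14,.05,0.049),f(-.14,-.05,.049),f(-.027,-.05,.049),f(.125,-.05,.022))
E
```

```text
tip 0.048 -0.028 [186. 456.]
tip 0.048 -0.018 [172. 453.]
tip 0.048 0.018 [122. 441.]
tip 0.048 0.03 [106. 436.]
tip 0.055 -0.028 [187. 447.]
tip 0.055 -0.018 [172. 444.]
tip 0.055 0.018 [122. 432.]
tip 0.055 0.03 [106. 428.]
mod unmoved [[88.0, 452.0], [172.0, 474.0], [219.0, 412.0], [139.0, 394.0]]
jig corners [ 45. 470.] [189. 508.] [253. 417.] [322. 349.]
```

```bash
python3 - <<'E'
from h import *
q=np.load("side1.npz");P=cloud(q)
np.set_printoptions(linewidth=200,suppress=True)
for px,py in [(178,415),(178,405),(178,385),(178,350),(110,400),(105,380),(112,350)]:
    u=int(220+px*130/480);v=int(165+(py-280)*85/314)
    a=P[v-1:v+2,u-1:u+2].reshape(-1,3);m=np.median(a,0);print(px,py,jig(m).round(4),m[2].round(4),q["color"][v,u])
s=np.load("top1.npz");T=cloud(s)
E
python3 - <<'E'
from bench import robot
print(robot.get_obs())
E
```

```text
178 415 [-0.0952 -0.022 ] 0.086 [168 163 160]
178 405 [-0.0987 -0.0243] 0.0948 [126 124 121]
178 385 [-0.0984 -0.0241] 0.1104 [127 127 124]
178 350 [-0.098  -0.0236] 0.135 [127 125 123]
110 400 [-0.0978  0.025 ] 0.0856 [132 129 123]
105 380 [-0.0981  0.0278] 0.0989 [129 129 125]
112 350 [-0.0955  0.0228] 0.1235 [80 79 78]
{'time': 4.3, 'joint_positions': array([-5.87771738e-02,  9.93528107e-02,  1.61346364e+00,  2.65035068e-04,
        1.42914869e+00, -3.09664431e-01]), 'qvel': array([ 0.01329405, -0.0022244 ,  0.00197662, -0.00087478, -0.00011622,
        0.00239313]), 'joint_torque': array([-3.25887138e-01, -3.28345907e+01, -2.86896926e+01,  3.13739281e-02,
        2.68015527e-02, -7.11047323e-03]), 'tool_pos': array([0.52733308, 0.02576717, 0.04792138]), 'ee_rot': array([-3.14131784e+00, -3.63399396e-04,  1.82164607e+00]), 'wrist_force': array([-0.58706269,  0.21944585, -0.53962661]), 'wrist_torque': array([-0.03408201, -0.05222197,  0.01829833]), 'finger_force': 0.0, 'width': 0.035685630641408436}
```

```bash
python3 - <<'E'
from h import *
q=np.load("side1.npz");P=cloud(q)
cv2.imwrite("pics/f1.png",cv2.resize(q["color"][90:240,190:350,::-1],None,fx=4,fy=4,interpolation=0))
J=jig(P);z=P[...,2]
np.set_printoptions(linewidth=200,suppress=True)
for u in(266,268,270):
  print(u,[(v,(J[v,u]*1000).round().astype(int).tolist(),int(z[v,u]*1000)) for v in range(150,212,3)])
E
```

```text
266 [(150, [-109, -23], 221), (153, [-113, -25], 216), (156, [-106, -22], 205), (159, [-110, -24], 201), (162, [-122, -29], 200), (165, [-124, -30], 194), (168, [-123, -29], 186), (171, [-97, -18], 164), (174, [-98, -19], 157), (177, [-98, -19], 149), (180, [-99, -19], 142), (183, [-97, -18], 133), (186, [-98, -19], 126), (189, [-97, -18], 117), (192, [-96, -18], 108), (195, [-100, -20], 103), (198, [-97, -18], 93), (201, [-97, -18], 84), (204, [-60, -3], 50), (207, [-73, -8], 50), (210, [-85, -14], 51)]
268 [(150, [-110, -29], 223), (153, [-112, -29], 217), (156, [-113, -30], 210), (159, [-108, -28], 200), (162, [-121, -33], 200), (165, [-122, -34], 194), (168, [-122, -34], 187), (171, [-98, -24], 166), (174, [-100, -24], 159), (177, [-100, -24], 151), (180, [-99, -24], 143), (183, [-98, -24], 135), (186, [-97, -23], 126), (189, [-98, -24], 119), (192, [-97, -24], 111), (195, [-100, -25], 104), (198, [-99, -24], 95), (201, [-98, -24], 86), (204, [-60, -8], 51), (207, [-72, -13], 51), (210, [-83, -18], 50)]
270 [(150, [-112, -34], 225), (153, [-110, -33], 216), (156, [-111, -33], 210), (159, [-106, -31], 200), (162, [-121, -38], 201), (165, [-123, -39], 195), (168, [-119, -37], 186), (171, [-95, -27], 165), (174, [-96, -28], 158), (177, [-94, -27], 149), (180, [-92, -26], 140), (183, [-94, -27], 133), (186, [-93, -27], 125), (189, [-96, -28], 119), (192, [-92, -26], 108), (195, [-91, -26], 100), (198, [-91, -26], 91), (201, [-45, -7], 51), (204, [-57, -12], 51), (207, [-71, -18], 52), (210, [-83, -23], 52)]
```

View pics/f1.png

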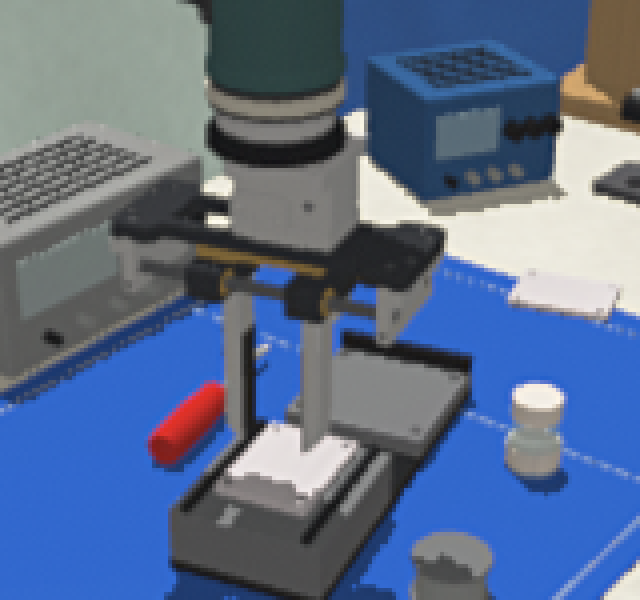

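The tips really are at z ≈ 0.083, while the state reports 0.048, so the reported z is off by about 35 mm. The module hasn't moved. I'll back off behind the deck, lower the tool and check its height with the camera.

```bash
python3 -m crank '[[0.62,[0.03,0,0],[0,0,0]],[0.62,[0.038,0,0],[0,0,0]],[0.62,[0,0,0.02],[0,0,0]],[0.62,[0,0,0.014],[0,0,0]],[0.62,[0,0,0],[0,0,0]],[0.62,[0,0,0],[0,0,0]]]'
cat > tip.py <<'E'
from h import *
from bench import robot,vision
o=robot.get_obs();p=o["tool_pos"];print(o["time"],"jig",jig(p).round(4),p[2].round(4))
q=vision.snapshot("side");P=cloud(q);J=jig(P)
jt=jig(p)
m=(abs(J[...,0]-jt[0]+.009)<.007)&(abs(J[...,1]-jt[1])<.036)&(P[...,2]>.005)&(P[...,2]<.11)&(q["z_map"]>0)
u=np.nonzero(m.any(0))[0]
print([(int(k),(P[m[:,k],k][:,2].min()*1000).round(),m[:,k].sum()) for k in u])
cv2.imwrite("pics/tip.png",cv2.resize(q["color"][140:260,200:330,::-1],None,fx=4.5,fy=4.5,interpolation=0))
E
python3 tip.py
```

```text
time: 4.9
tool_pos: [0.5101, 0.0915, 0.0136]
ee_rot: [-3.14, -0.0, 1.822]
wrist_force: [-0.7, -0.3, 0.7]
width: 0.0356
finger_force: 0.0
4.9 jig [-0.1566  0.0016] 0.0136
[(233, np.float64(70.0), np.int64(16)), (234, np.float64(54.0), np.int64(22)), (235, np.float64(50.0), np.int64(22)), (236, np.float64(49.0), np.int64(22)), (237, np.float64(47.0), np.int64(24)), (238, np.float64(46.0), np.int64(25)), (239, np.float64(47.0), np.int64(9)), (252, np.float64(90.0), np.int64(8)), (253, np.float64(49.0), np.int64(24)), (254, np.float64(49.0), np.int64(23)), (255, np.float64(52.0), np.int64(22)), (256, np.float64(53.0), np.int64(21)), (257, np.float64(55.0), np.int64(21)), (258, np.float64(54.0), np.int64(20))]
```

View pics/tip.png

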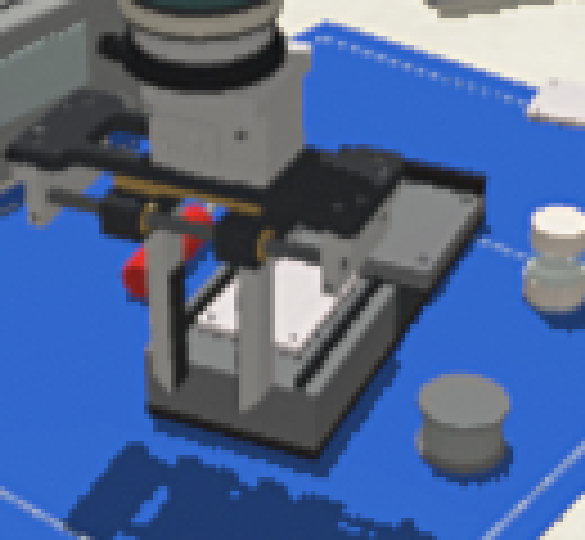

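```bash
python3 -m crank '[[0.62,[-0.006,0,0],[0,0,0]],[0.62,[-0.006,0,0],[0,0,0]],[0.62,[-0.006,0,0],[0,0,0]],[0.62,[-0.006,0,0],[0,0,0]],[0.62,[0,0,0],[0,0,0]]]'
python3 -m crank '[[0.62,[0,0,0.001],[0,0,0]],[0.62,[0,0,0.001],[0,0,0]],[0.62,[0,0,0],[0,0,0]]]'
```

```text
time: 5.45
tool_pos: [0.5168, 0.0675, 0.0142]
ee_rot: [3.141, 0.0, 1.821]
wrist_force: [0.3, -0.2, -0.0]
width: 0.0357
finger_force: 0.0
time: 5.75
tool_pos: [0.5168, 0.0679, 0.0138]
ee_rot: [3.141, 0.002, 1.822]
wrist_force: [-3.3, -2.6, 7.9]
width: 0.0351
finger_force: 3.8
```

```bash
python3 -m crank '[[0.62,[0,0,-0.003],[0,0,0]],[0.62,[-0.005,0,0],[0,0,0]],[0.62,[-0.005,0,0],[0,0,0]],[0.62,[-0.005,0,0],[0,0,0]],[0.62,[-0.005,0,0],[0,0,0]],[0.62,[-0.005,0,0],[0,0,0]],[0.62,[-0.005,0,0],[0,0,0]],[0.62,[0,0,0],[0,0,0]]]'
python3 look.py a2
```

```text
time: 6.55
tool_pos: [0.5241, 0.0387, 0.015]
ee_rot: [-3.142, 0.0, 1.821]
wrist_force: [-0.3, -0.2, 0.0]
width: 0.0357
finger_force: 0.0
6.55 jig [-0.102   0.0018] z 0.015 rot [-3.142  0.     1.821] [-0.3 -0.2  0. ]
```

View pics/a2.png

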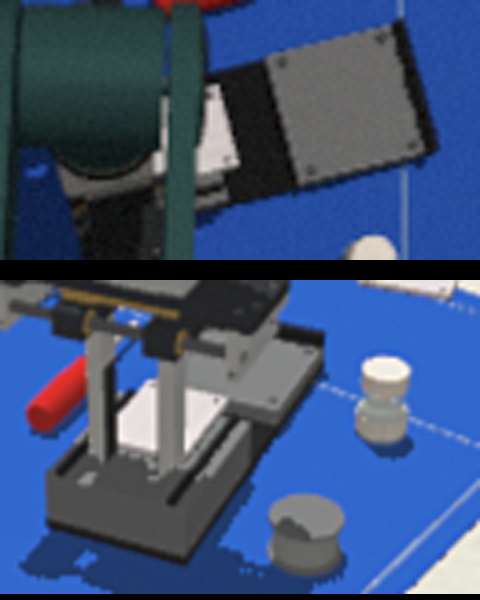

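Pushing works. In the top panel the module's leading edge (about 235,165) now overhangs the slot. I'll keep pushing until it drops.

```bash
python3 -m crank '[[0.62,[-0.005,0,0],[0,0,0]],[0.62,[-0.005,0,0],[0,0,0]],[0.62,[-0.005,0,0],[0,0,0]],[0.62,[-0.005,0,0],[0,0,0]],[0.62,[-0.005,0,0],[0,0,0]],[0.62,[-0.005,0,0],[0,0,0]],[0.62,[0,0,0],[0,0,0]],[0.62,[0,0,0],[0,0,0]]]'
cat > mod.py <<'E'
from h import *
from bench import robot,vision
o=robot.get_obs();p=o["tool_pos"];print(o["time"],"jig",jig(p).round(4),p[2].round(4),o["wrist_force"].round(1))
for n in("top","side"):
    s=vision.snapshot(n);P=cloud(s);J=jig(P);c=s["color"].astype(int)
    g=(c[...,1]>c[...,0]+15)&(c[...,1]>c[...,2]+10)
    w=(c.min(-1)>135)
    box=(abs(J[...,0])<.13)&(abs(J[...,1])<.05)&(P[...,2]>.005)&(P[...,2]<.1)
    for k,m in(("green",g&box),("cover",w&box)):
        if m.sum()>15: print(n,k,m.sum(),"x",np.percentile(J[m][:,0],[2,50,98]).round(3),"y",np.percentile(J[m][:,1],[2,50,98]).round(3),"z",np.percentile(P[m][:,2],[2,50,98]).round(3))
E
python3 mod.py
```

```text
time: 7.45
tool_pos: [0.5315, 0.0101, 0.0151]
ee_rot: [3.142, 0.0, 1.822]
wrist_force: [0.8, -0.6, -0.0]
width: 0.0359
finger_force: 0.0
7.45 jig [-0.0725  0.0017] 0.0151 [ 0.8 -0.6 -0. ]
top cover 25 x [-0.004  0.004  0.008] y [-0.025 -0.017 -0.003] z [0.021 0.027 0.036]
side green 30 x [-0.039 -0.032 -0.022] y [-0.019  0.02   0.031] z [0.044 0.057 0.065]
side cover 142 x [-0.116 -0.041  0.116] y [-0.046 -0.002  0.034] z [0.022 0.045 0.078]
```

```bash
python3 look.py a3
```

```text
7.55 jig [-0.0728  0.0017] z 0.0151 rot [3.142 0.    1.822] [0.  0.3 0.4]
```

View pics/a3.png

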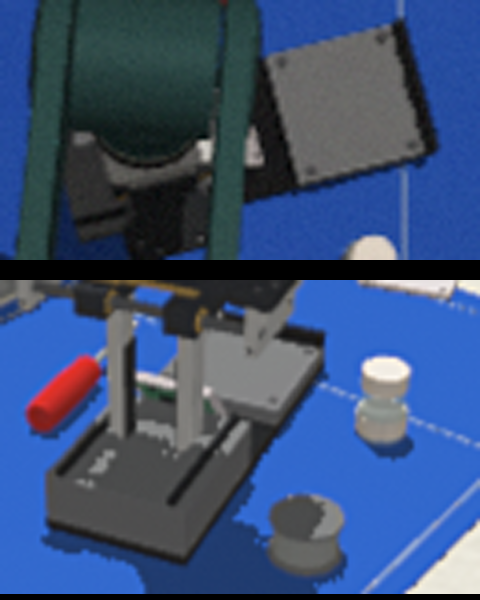

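The module now leans in the slot with its green underside towards the fingers and its leading edge at the bottom. I'll raise the tips about 15 mm and push the raised end.

```bash
python3 -m crank '[[0.62,[0.004,0,-0.015],[0,0,0]],[0.62,[-0.01,0,0],[0,0,0]],[0.62,[-0.01,0,0],[0,0,0]],[0.62,[-0.008,0,0],[0,0,0]],[0.62,[-0.008,0,0],[0,0,0]],[0.62,[-0.008,0,0],[0,0,0]],[0.62,[-0.008,0,0],[0,0,0]],[0.62,[0,0,0],[0,0,0]]]'
python3 mod.py
```

```text
time: 8.45
tool_pos: [0.5435, -0.0374, 0.0299]
ee_rot: [-3.141, 0.0, 1.821]
wrist_force: [-0.2, 0.5, 0.3]
width: 0.0355
finger_force: 0.4
8.45 jig [-0.0236  0.0014] 0.0299 [-0.2  0.5  0.3]
side green 135 x [-0.013 -0.004  0.001] y [-0.019  0.008  0.03 ] z [0.028 0.043 0.079]
side cover 133 x [-0.126 -0.011  0.117] y [-0.046 -0.002  0.039] z [0.022 0.044 0.088]
```

```bash
python3 -m crank '[[0.62,[-0.006,0,0],[0,0,0]],[0.62,[-0.006,0,0],[0,0,0]],[0.62,[-0.006,0,0],[0,0,0]],[0.62,[-0.006,0,0],[0,0,0]],[0.62,[-0.006,0,0],[0,0,0]],[0.62,[0,0,0],[0,0,0]],[0.62,[0,0,0],[0,0,0]]]'
python3 mod.py
```

```text
time: 9.25
tool_pos: [0.5508, -0.0653, 0.03]
ee_rot: [-3.142, -0.0, 1.822]
wrist_force: [0.0, -0.3, 0.5]
width: 0.0357
finger_force: 0.0
9.25 jig [0.0053 0.0014] 0.03 [ 0.  -0.3  0.5]
side green 215 x [0.01  0.039 0.08 ] y [-0.021  0.004  0.031] z [0.027 0.029 0.031]
side cover 262 x [-0.128  0.028  0.117] y [-0.045 -0.002  0.042] z [0.022 0.029 0.047]
```

It toppled and lies flat (green at z ≈ 0.029, jig x ≈ 8 to 83). I'll retreat and check.

```bash
python3 -m crank '[[0.62,[0.02,0,-0.02],[0,0,0]],[0.62,[0.03,0,-0.035],[0,0,0]],[0.62,[0.03,0,-0.035],[0,0,0]],[0.62,[0.03,0,-0.035],[0,0,0]],[0.62,[0.045,0,0],[0,0,0]],[0.62,[0.045,0,0],[0,0,0]],[0.62,[0.03,0,0],[0,0,0]],[0.62,[0,0,0],[0,0,0]]]'
python3 mod.py; python3 look.py a4
```

```text
time: 10.15
tool_pos: [0.4923, 0.1612, 0.1554]
ee_rot: [3.141, -0.001, 1.828]
wrist_force: [-0.0, -0.3, -0.2]
width: 0.0359
finger_force: 0.0
10.15 jig [-0.2286  0.0018] 0.1554 [-0.  -0.3 -0.2]
top green 393 x [0.01  0.042 0.08 ] y [-0.022  0.003  0.03 ] z [0.021 0.027 0.032]
top cover 98 x [0.007 0.061 0.086] y [-0.026  0.01   0.035] z [0.017 0.027 0.033]
side green 234 x [0.01  0.042 0.081] y [-0.021  0.004  0.031] z [0.027 0.029 0.031]
side cover 283 x [-0.124  0.015  0.117] y [-0.045 -0.014  0.041] z [0.022 0.029 0.046]
10.25 jig [-0.2252  0.0021] z 0.1551 rot [3.142e+00 1.000e-03 1.824e+00] [-0.9  0.5 -0.8]
```

View pics/a4.png

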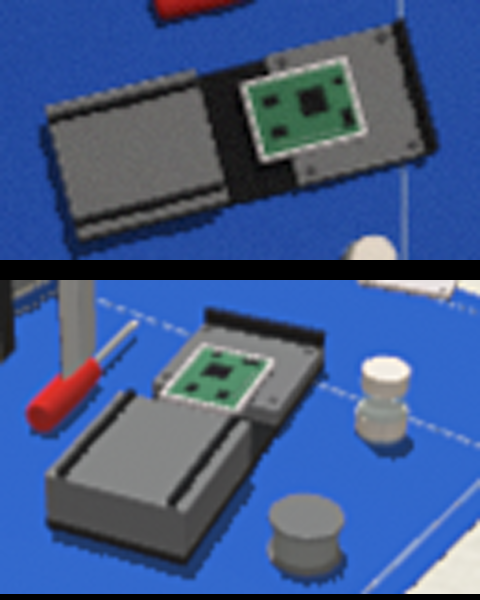

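The board side is up and the module lies flat on the landing deck (upper panel (245–365, 60–160)), overhanging the slot by about 20 mm. The neighbouring objects in view are where they were.

```bash
python3 -c "
from bench import robot
print(robot.close_job())"
```

```text
the job is handed in; nothing more can be done
None
```

The module is turned over: it lies flat on the landing deck with its circuit-board side up, done with fingertip pushes only, and I handed the job in at about 10 s of the 48 s allowed.

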